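# Check a slanted die bore with the collar gauge and show its tip to the reader

## Robot

A 6-joint arm with a two-finger parallel gripper is mounted at the origin on the work surface. World frame = base frame: x ahead of the robot, y to its left, z up, the work surface at z = 0. Lengths are in m, angles in rad, forces in N, time in s.
With the tool pointing down it reaches from about 0.4 to 0.825 m from the base axis. Payload 7 kg.
Tool frame: the origin (TCP) lies midway between the tips of the shut fingers; the grasp point (between the pads) lies r.pinch_z behind it (r.pinch_z is the distance from the TCP to the grasp point, in m); z points along the fingers, y is the line along which they close (so a half turn about z gives the same grasp; the last joint's range is limited). The gripper opens to 85 mm and grips with 20 to 120 N. Pads are 22 mm wide; open, the fingers measure 114 mm over their backs; the gripper's body (76 mm by 85 mm) begins 54 mm behind the grasp point. The pads swing forward as they close: fully open they stand 13 mm farther back than shut.
Start: joints at [1.413, 0.359, 0.012, 0, -1.224, -0.288], TCP at [0.291, 0.609, 0.231] pointing down, gripper open.
Joint ranges: [-3.07, 3.07], [-1.43, 2.12], [-1.02, 1.25], [-3.03, 1.67], [-3.05, -0], [-3.03, 3.03]. Speed limits (rad/s): [2.39, 2.39, 3.01, 3.14, 3.14, 3.14].

## Interface

Orientations are given as [roll, pitch, yaw] about the fixed x, y, z axes, in that order (R = Rz(yaw) Ry(pitch) Rx(roll)).
In Python, from workcell import r gives the robot as it stands.
- The arm moves only by the tool move_arm, never from a script. Its argument "rows" is a list of rows, each a list of 7 numbers: the shift along the tool's x, y, z in m, then the turn, a rotation vector about the tool's x, y, z in degrees, then the finger opening in m, from 0 to 0.0854. A call has 1 to 12 rows; each row shifts and turns the commanded pose from where the row before left it, along the tool's axes as they then stand; what a row does not reach is not made up. A row lasts 1/8 s, in which the tool goes at most 62.5 mm and 10.7 degrees, less where a joint would pass 70% of its speed; a pose out of reach is approached as far as the arm can. A call is refused whole if a number of a shift passes 0.0625 or a number of a turn 10.7, either way. A call with a gripper value outside its range is refused whole. The fingers move at their own pace and stop on an object; the grip force is fixed at half the most. Time passes only in rows, so rows that do not move let the fingers close. It gives the time, the measured TCP pose, the force, the opening and the grip force at its end, in the units of the state.
- r.state(): the state, without advancing time (a new reading comes with each control period).
- r.snapshot(name): name is "scene" or "top"; returns (picture, depth): 480x640x3 uint8, blue, green, red; 480x640 float32, m along the optical axis (not along the pixel's ray), 0 where there is no reading.
- r.get_calibration(name): a dict with "camera_matrix" (3x3 intrinsics, pixels), "dist" ([k1, k2, p1, p2, k3] as OpenCV has them; the pictures are not rectified), "R" (3x3) and "t" (3): a world point X has camera coordinates R X + t. Camera axes: x right, y down, z forward; pixel columns grow to the right and rows downward; lengths in m; the calibration is good to about 2 mm. A picture is of the moment at which its call begins. get_calibration takes no time and is no camera call.
- r.job_done(): hands the job in; it is judged then, once.
Trained networks look in the newest picture that a camera, given by its name, has taken for a name from the list of things; names that differ only in an ending like _2 or _b are one class to them, and where a whole thing is asked for, a point or a joint stands for the part that bears it (a point fixed in the world has none). Each returns a list of dicts, best first, with "score" (0 to 1); they miss things now and then, are a little off and sometimes report something else, mostly with a low value. They report only what shows in the picture. A call takes as long as a camera call.
- r.search_frame(camera, name): "rect" ([centre column, centre row, width, height] in pixels, round what is visible of it).
- r.silhouettes(camera, name): "pixels" (480x640 bool, what is visible of it) and "rect" ([centre column, centre row, width, height] in pixels, round what is visible of it).
- r.spot_point(camera, name): "at" ([column, row] in pixels: a listed point, or the origin of a listed thing).
The state is a dict: "time": time; "qpos": joint angles; "joint_vel": joint speeds; "effort": joint torques, N m; "position": TCP position; "ee_rot": TCP orientation; "contact_force": force on the tool from outside, world axes, zero at the start; "wrist_torque": the same for the moment, N m; "grip_width": finger opening in m; "grasp_force": force on a finger pad.
Only numpy, scipy, OpenCV 4.12 (cv2) and the standard library are available. Lean on these libraries where they do the work, as an engineer would, in place of code of your own. Each camera call takes 0.05 s, during which the arm holds its last target. There are 200 camera calls.

## Task

Lift the collar gauge out of the blue tote, slide its rod down the slanted copper guide tube of the steel die block until the brass collar stops against the mouth, and draw it all the way out again. Then hold the gauge level with its yellow tip about 30 mm above the middle of the reader's round glass, without the gauge or the arm touching the reader, and finish there, still holding it in the gripper. Leave the stone, the copper bar, the die insert and the loose bush where they are.

Things in the scene. Friction and masses are not known exactly. Their poses are not given: they have to be found in the camera images.
- gauge: Loose collar gauge, 0.28 kg, lying in the tote, axis 18 mm over its floor, tip roughly away from the robot. Origin: on the axis at the collar's front face; x to the tip, z up. Along x (mm): steel rod, diameter 10, 0 to 110, last 20 yellow, last 8 tapering; brass collar, diameter 36, -8 to 0; black handle 16 x 16 square, sides facing y and z, -68 to -8 (grip here); pommel 36 x 36, -76 to -68.
- gauge_tip (a point): The end of the gauge's yellow tip, on its axis, at x = +110 mm in the gauge's frame.
- tote: Fixed blue open tote, outside 300 (x) x 200 (y) x 60 mm (z), walls and floor 5 mm thick; origin at the centre of its underside on the table. It may stand left or right of the die block.
- die: Fixed steel die block; base plate 180 (x) x 120 (y) x 35 mm; cheeks above it 135 mm high (pins to 156 mm), starting 45 mm behind the tube's mouth. Origin at the centre of the underside; its -x side, with the guide tube's mouth 85 mm from the origin, faces roughly towards the robot.
- guide: Copper guide tube fixed in the die, bore sloping 25 degrees down into it. Origin: centre of the mouth, 150 mm above the table. z: the tube's axis, out of the mouth (up and towards the robot). 120 mm long, bore 14 mm, outside 22 mm; the outer 20 mm flares to 30 mm inside, 38 mm outside at the rim. Rigid, open right through. Gauge fully in: its origin is here, its x the reverse of this z.
- reader: Fixed white box, 110 x 110 x 70 mm high, with an upward-looking round glass, 50 mm in diameter in a black ring of 68 mm, on top; origin at the centre of the underside. It may stand left or right of the die block.
- reader_glass (a point): Centre of the top of the reader's glass, 78 mm above the table.
- stone: Loose dark grey sharpening stone, 50 (x) x 150 (y) x 25 mm, origin at the centre of its underside; leave alone.
- copper_bar: Loose copper bar, 30 x 55 x 25 mm, far on the robot's left, origin at the centre of its underside; leave alone.
- insert: Loose dark steel die insert, 60 x 70 x 30 mm with a round stud to 50 mm, far on the robot's right, origin at the centre of its underside; leave alone.
- bush: Loose brass bush, 28 mm outside, 24 mm high, standing in a corner of the tote, origin at the centre of its underside; leave alone.

How it is judged:
By the outcome, as a careful person would: the job done as asked, in the order asked, and still so for the second after the job is handed in, while the arm keeps its last pose, push and grip.
It also fails if it takes over 53 s, if anything falls off the work surface, if the arm or the gripper's body presses on something with over 40 N, if the wrist force passes 120 N, or if a joint passes its speed limit or range.

## Working session

There is one attempt and no reset: what is moved stays moved. The work goes in short steps, Python scripts to look and compute and a tool call to move; the robot and the scene stay as the last step left them, time stands still between calls to the robot, and variables do not carry over. Pictures are saved under pics/ and viewed, at most 10 in all, crops included, and the job is handed in when it is done.

Besides the shell and the picture viewer there is one more tool, called after ">>>" as name([rows], argument=value, ...), one row to a line, values as JSON. move_arm: Moves the arm, as the interface text tells. Its arguments: {"type":"object","properties":{"rows":{"type":"array","items":{"type":"array","items":{"type":"number"}}}},"required":["rows"]}

```bash
mkdir -p pics; ls; python3 - <<'E'
from workcell import r
import cv2
print(r.pinch_z); s=r.state(); print(s)
for n in("scene","top"):
    p,d=r.snapshot(n); cv2.imwrite(f"pics/{n}0.png",p)
    c=r.get_calibration(n); print(n,c)
E
```

```text
pics
0.0187
{'time': 0.0, 'qpos': array([ 1.41308789e+00,  3.59353706e-01,  1.10640769e-02, -3.21006614e-04,
       -1.22407513e+00, -2.88120088e-01]), 'joint_vel': array([-0.00081202,  0.00052848,  0.0009006 ,  0.00270199, -0.00076391,
       -0.00036089]), 'effort': array([ 2.48252698e-03, -5.83312547e+01,  2.93415713e+01,  6.93629667e+00,
       -5.89675925e-03,  2.04314210e-05]), 'position': array([0.29087968, 0.60859068, 0.23039265]), 'ee_rot': array([ 3.14000312e+00, -1.56380785e-04, -4.45937722e-01]), 'contact_force': array([ 0.36514228,  0.09997341, -0.04470738]), 'wrist_torque': array([-0.01351404, -0.03327865,  0.01189164]), 'grasp_force': 0.0, 'grip_width': 0.08551748867781521}
scene {'camera_matrix': array([[471.05904581,   0.        , 325.22650855],
       [  0.        , 471.05904581, 232.73430708],
       [  0.        ,   0.        ,   1.        ]]), 'dist': array([-0.12772557,  0.        ,  0.        ,  0.        ,  0.        ]), 'R': array([[-0.47911732,  0.87771277,  0.00817838],
       [ 0.54724164,  0.3059819 , -0.77903894],
       [-0.68627486, -0.3687755 , -0.6269222 ]]), 't': array([ 0.28325312, -0.22472568,  1.64176756])}
top {'camera_matrix': array([[617.337625  ,   0.        , 315.56779688],
       [  0.        , 617.337625  , 228.34060596],
       [  0.        ,   0.        ,   1.        ]]), 'dist': array([-0.10665765,  0.        ,  0.        ,  0.        ,  0.        ]), 'R': array([[ 0.04229785, -0.99908951,  0.00557132],
       [-0.97311258, -0.04246048, -0.22638246],
       [ 0.2264129 ,  0.00415397, -0.97402256]]), 't': array([-0.03545809,  0.56634355,  1.47761631])}
```

View pics/scene0.png

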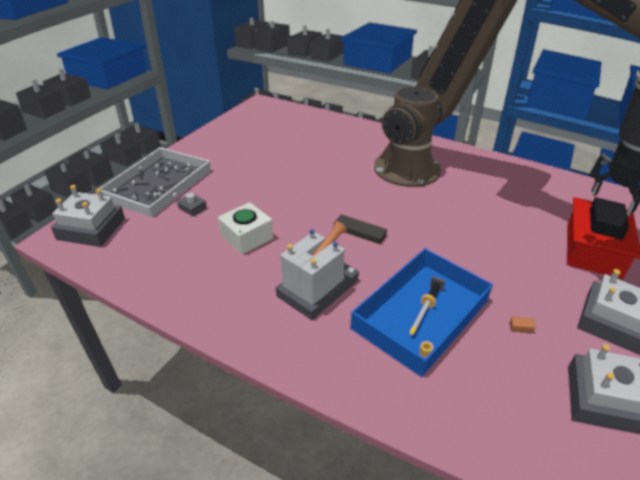

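View pics/top0.png

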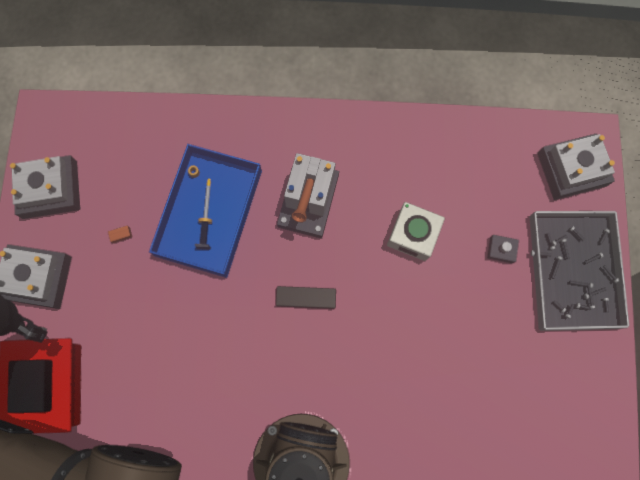

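Top view: the tote with the gauge is at (205,210), tip up at (208,182) and handle at (203,235). The guide mouth is near (300,212), the reader glass at (418,229), the stone at (306,297) and the bush at (193,171).

```bash
cat > h.py <<'E'
from workcell import r
import numpy as np, cv2
from scipy.spatial.transform import Rotation as Rn
def ray(n,uv):
    c=r.get_calibration(n)
    p=cv2.undistortPoints(np.array(uv,float).reshape(-1,1,2),c["camera_matrix"],c["dist"]).reshape(-1,2)
    d=np.c_[p,np.ones(len(p))]
    return -c["R"].T@c["t"], d@c["R"], c     # origin, dirs with depth 1
def atz(n,uv,z):
    o,d,_=ray(n,uv); return o+d*((z-o[2])/d[:,2])[:,None]
def cloud(n,mask,dep):
    v,u=np.nonzero(mask&(dep>0)); o,d,_=ray(n,np.c_[u,v]); return o+d*dep[v,u][:,None]
def rect(p):
    (c,s,a)=cv2.minAreaRect((p[:,:2]*1000).astype(np.float32)); return np.round(c,1),np.round(s,1),round(a,2)
E
python3 - <<'E'
from h import *
np.set_printoptions(precision=4,suppress=True)
for n in("top","scene"):
    p,d=r.snapshot(n)
    np.save(f"d_{n}.npy",d)
    for pt,z in(("gauge_tip",.023),("gauge",.023),("guide",.15),("reader_glass",.078),("bush",0),("stone",0),("die",0),("tote",0),("reader",0)):
        for o in r.spot_point(n,pt)[:2]: print(n,pt,round(o["score"],2),np.round(o["at"],1),atz(n,[o["at"]],z)[0])
    for t in("gauge","die","guide","tote","reader","stone","bush"):
        S=r.silhouettes(n,t)
        if not S: print(n,t,"none");continue
        m=S[0]["pixels"]; np.save(f"m_{n}_{t}.npy",m)
        c=cloud(n,m,d); print(n,t,round(S[0]["score"],2),m.sum(),"z",np.percentile(c[:,2],[2,50,98]),"rect",*rect(c))
E
```

```text
top gauge_tip 0.63 [209.1 179.9] [0.6953 0.2737 0.023 ]
top gauge 0.94 [201.7 217.4] [0.5933 0.2845 0.023 ]
top gauge 0.24 [191.8 174.3] [0.7089 0.3208 0.023 ]
top guide 0.74 [297.7 215.7] [0.5765 0.0321 0.15  ]
top reader_glass 0.96 [417.7 224.4] [ 0.5855 -0.2649  0.078 ]
top reader_glass 0.73 [305.1 299.8] [0.3862 0.0066 0.078 ]
top bush 0.68 [189.9 173.2] [0.719  0.3313 0.    ]
top stone 0.57 [306.  298.8] [0.3976 0.0057 0.    ]
top die 0.87 [304.6 199.8] [0.6584 0.0213 0.    ]
top tote 0.77 [207.8 212.2] [0.6136 0.2741 0.    ]
top reader 0.85 [414.  234.1] [ 0.5782 -0.2682  0.    ]
top reader 0.16 [191.3 174. ] [0.717  0.3273 0.    ]
top gauge 0.78 448 z [0.0023 0.0297 0.0446] rect [603.6 274.7] [ 34.1 183. ] 89.47
top die 0.73 3674 z [0.0032 0.1303 0.1574] rect [672.6  12.9] [130.1 217.1] 78.05
top guide 0.71 434 z [0.1063 0.1376 0.1654] rect [624.   21.3] [ 32.4 118. ] 82.62
top tote 0.78 9038 z [-0.0014  0.0072  0.0627] rect [623.7 279.2] [222.7 322.3] 76.19
top reader 0.97 2068 z [0.0299 0.0719 0.0827] rect [ 574.7 -263.6] [110.5 114.5] 71.24
top stone 0.8 1227 z [0.0158 0.02
[... 632 characters left out ...]
ene tote 0.18 [427.6 300.5] [0.5639 0.2734 0.    ]
scene reader 0.9 [245.2 235.3] [ 0.5753 -0.2703  0.    ]
scene gauge 0.87 550 z [0.0056 0.0289 0.0414] rect [598.1 276. ] [ 41.7 207.2] 88.86
scene die 0.85 5025 z [0.0012 0.0929 0.1565] rect [585.6 -28.8] [242.6 308.2] 77.51
scene guide 0.67 313 z [0.1187 0.1425 0.1647] rect [539.5   7.2] [262.3  59.7] 13.51
scene tote 0.95 9404 z [0.0022 0.0077 0.0609] rect [582.5 282.7] [203.5 371.4] 76.35
scene reader 0.8 2009 z [0.0007 0.0652 0.0799] rect [ 539.  -294.5] [207.8 169.3] 70.15
scene stone 0.73 786 z [0.002  0.0251 0.0294] rect [464.3  12. ] [244.5 148.8] 0.62
scene bush 0.66 159 z [0.0047 0.0246 0.0308] rect [712.9 318.9] [49.3 27.8] 12.81
```

```bash
python3 - <<'E'
from h import *
np.set_printoptions(precision=4,suppress=True)
def crop(n,x,y,w,h,k):
    return cv2.resize(cv2.imread(f"pics/{n}0.png")[y:y+h,x:x+w],None,fx=k,fy=k,interpolation=cv2.INTER_CUBIC)
a=np.hstack([crop("top",265,145,80,60*5//4,5),crop("scene",275,205,80,75,5)])
b=np.hstack([crop("top",180,165,80,90*5//6,5)[:375],crop("scene",390,265,80,75,5)])
im=cv2.resize(np.vstack([a,b]),(640,600)) if False else np.vstack([a,b]); im=cv2.resize(im,(640,600))
cv2.imwrite("pics/c1.png",im)  # scale 4x: each 320x300
for n in("top",):
    d=np.load(f"d_{n}.npy"); m=np.load(f"m_{n}_die.npy"); c=cloud(n,m,d)
    for lo,hi in((.03,.04),(.127,.142)):
        q=c[(c[:,2]>lo)&(c[:,2]<hi)]; print(lo,len(q),*rect(q))
    m=np.load(f"m_{n}_guide.npy"); c=cloud(n,m,d); q=c-c.mean(0); print("guide",c.mean(0),np.linalg.svd(q)[2][0] if 0 else np.linalg.eigh(q.T@q)[1][:,2])
    v,u=np.nonzero(m); P=atz(n,np.c_[u,v],.15)[:,:2]; w,V=np.linalg.eigh(np.cov(P.T)); print("img axis at z .15",V[:,1])
for n in("top","scene"):
    m=np.load(f"m_{n}_gauge.npy"); v,u=np.nonzero(m); P=atz(n,np.c_[u,v],.023)[:,:2]
    w,V=np.linalg.eigh(np.cov(P.T)); a=V[:,1]*np.sign(V[0,1]); s=(P-P.mean(0))@a
    print(n,"gauge yaw",np.degrees(np.arctan2(a[1],a[0])),"ends",P.mean(0)+a*s.min(),P.mean(0)+a*s.max())
    m=np.load(f"m_{n}_tote.npy"); d=np.load(f"d_{n}.npy"); c=cloud(n,m,d); q=c[(c[:,2]>.053)&(c[:,2]<.067)];print("rim",len(q),*rect(q))
E
```

```text
0.03 799 [655.5  12.4] [120.4 181.3] 77.84
0.127 1619 [647.9  14. ] [100.6 168.3] 77.94
guide [0.6162 0.0201 0.1355] [-0.916   0.1852  0.3558]
img axis at z .15 [-0.9738  0.2274]
top gauge yaw 0.6589471583523989 ends [0.5102 0.275 ] [0.695  0.2771]
rim 888 [612.6 272.4] [202.5 303.8] 76.23
scene gauge yaw -0.5499119308028871 ends [0.4964 0.2794] [0.7016 0.2775]
rim 1075 [615.1 274.8] [203.5 303.5] 76.39
```

View pics/c1.png

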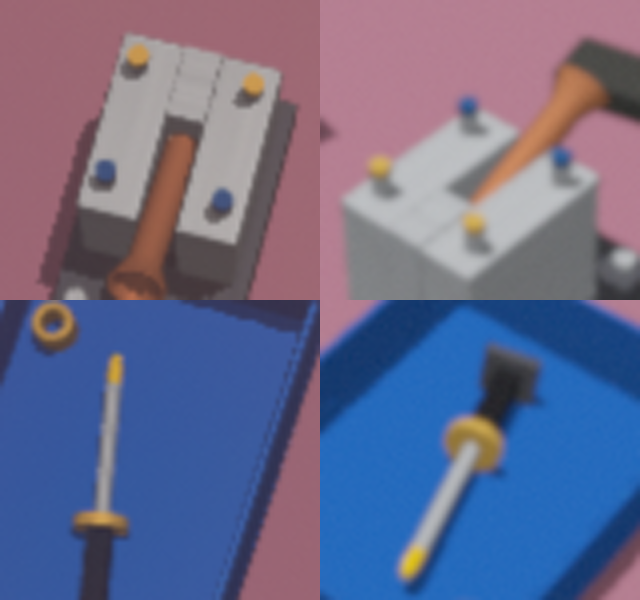

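```bash
python3 - <<'E'
from h import *
np.set_printoptions(precision=4,suppress=True)
print(atz("top",[[209.2,178.7],[205.2,221],[205.6,217]],.023)); print(atz("scene",[[410.7,334.2],[428.5,300.75]],.023))
for n in("top","scene"):
    m=np.load(f"m_{n}_gauge.npy"); v,u=np.nonzero(m); P=atz(n,np.c_[u,v],.023)[:,:2]
    im=cv2.imread(f"pics/{n}0.png")[v,u].astype(int)
    for lo in np.arange(.5,.71,.015):
        k=(P[:,0]>=lo)&(P[:,0]<lo+.015)
        if k.any(): print(n,round(lo,3),P[k,1].mean(),round(np.ptp(P[k,1])*1e3),k.sum(),im[k].mean(0).round())
E
```

```text
[[0.6986 0.2737 0.023 ]
 [0.5841 0.2746 0.023 ]
 [0.5948 0.2745 0.023 ]]
[[0.7025 0.2783 0.023 ]
 [0.5858 0.2797 0.023 ]]
top 0.5 0.27346520603390245 36 26 [72. 50. 52.]
top 0.515 0.275689832271378 39 76 [85. 66. 67.]
top 0.53 0.2749793694983402 19 47 [75. 53. 53.]
top 0.545 0.2754761954945648 17 37 [72. 52. 53.]
top 0.56 0.2757707663187898 18 41 [70. 51. 52.]
top 0.575 0.27506916805410553 32 70 [ 72.  88. 107.]
top 0.59 0.27788895552151244 21 27 [129. 133. 144.]
top 0.605 0.2763791062510456 9 23 [148. 138. 138.]
top 0.62 0.2774872602389494 9 22 [147. 134. 132.]
top 0.635 0.2760785040773418 9 21 [146. 136. 137.]
top 0.65 0.27723383100654114 9 23 [147. 134. 133.]
top 0.665 0.2763000015590561 9 19 [145. 136. 137.]
top 0.68 0.27574714311645704 6 15 [ 74. 149. 183.]
top 0.695 0.27396630403954303 0 1 [ 68. 148. 183.]
scene 0.5 0.2777135328396801 39 63 [92. 74. 67.]
scene 0.515 0.28036846212817423 39 65 [71. 55. 48.]
scene 0.53 0.28190505681127803 34 55 [68. 49. 41.]
scene 0.545 0.27867017227620905 20 37 [66. 46. 37.]
scene 0.56 0.27699280618951644 28 44 [ 83. 125. 149.]
scene 0.575 0.27816208177373875 38 70 [ 90. 128. 150.]
scene 0.59 0.2793350386602712 33 55 [120. 135. 147.]
scene 0.605 0.2790138912225152 13 20 [168. 160. 157.]
scene 0.62 0.27756905597754905 9 21 [176. 166. 160.]
scene 0.635 0.27709431105337246 10 23 [176. 163. 156.]
scene 0.65 0.2776267792934362 11 26 [174. 160. 154.]
scene 0.665 0.2776199534967459 10 24 [159. 162. 163.]
scene 0.68 0.2778657711476484 9 23 [ 73. 173. 197.]
scene 0.695 0.2782267529726323 7 9 [ 93. 149. 167.]
```

>>> move_arm([
  [0, 0, 0, 0, 0, -8.5, 0.085],
  [0, 0, 0, 0, 0, -8.5, 0.085],
  [0, 0, 0, 0, 0, -8.5, 0.085],
  [0.03, 0.04, 0.005, 0, 0, 0, 0.085],
  [0.03, 0.04, 0.005, 0, 0, 0, 0.085],
  [0.03, 0.04, 0.005, 0, 0, 0, 0.085],
  [0.03, 0.04, 0.005, 0, 0, 0, 0.085],
  [0.03, 0.04, 0.005, 0, 0, 0, 0.085],
  [0.03, 0.04, 0.005, 0, 0, 0, 0.085],
  [0.03, 0.04, 0.01, 0, 0, 0, 0.085],
  [0.03, 0.04, 0.01, 0, 0, 0, 0.085],
  [0.02, 0.01, 0.01, 0, 0, 0, 0.085],
])

```text
time: 3.3
position: [0.5519, 0.2767, 0.1713]
ee_rot: [-3.141, -0.0, -0.003]
contact_force: [0.1, 0.8, -0.3]
grip_width: 0.0848
grasp_force: 0.0
```

>>> move_arm([
  [0, 0, 0.05, 0, 0, 0, 0.085],
  [0, 0, 0.045, 0, 0, 0, 0.085],
  [0, 0, 0.03, 0, 0, 0, 0.085],
  [0, 0, 0.02, 0, 0, 0, 0.085],
  [0, 0, 0.012, 0, 0, 0, 0.085],
  [0, 0, 0.004, 0, 0, 0, 0.085],
  [0, 0, 0, 0, 0, 0, 0.085],
])

```text
time: 4.18
position: [0.5511, 0.2792, 0.0107]
ee_rot: [-3.141, -0.001, -0.0]
contact_force: [0.7, -0.0, 0.4]
grip_width: 0.0846
grasp_force: 0.0
```

>>> move_arm([
  [0, 0, 0, 0, 0, 0, 0.06],
  [0, 0, 0, 0, 0, 0, 0.03],
  [0, 0, 0, 0, 0, 0, 0.02],
  [0, 0, 0, 0, 0, 0, 0],
  [0, 0, 0, 0, 0, 0, 0],
  [0, 0, 0, 0, 0, 0, 0],
])

```text
time: 4.92
position: [0.551, 0.279, 0.0107]
ee_rot: [-3.141, -0.0, -0.001]
contact_force: [-2.0, -0.6, 5.7]
grip_width: 0.0146
grasp_force: 59.0
```

>>> move_arm([
  [0, 0, -0.02, 0, 0, 0, 0],
  [0, 0, -0.04, 0, 0, 0, 0],
  [0, 0, -0.05, 0, 0, 0, 0],
  [0, 0, -0.05, 0, 0, 0, 0],
  [0, 0, -0.05, 0, 0, 0, 0],
  [0, 0, -0.03, 0, 0, 0, 0],
  [0, 0, 0, 0, 0, 0, 0],
])

```text
time: 5.8
position: [0.5515, 0.2794, 0.2526]
ee_rot: [-3.139, -0.003, -0.001]
contact_force: [0.6, 0.8, -2.8]
grip_width: 0.0149
grasp_force: 58.8
```

```bash
cat > see.py <<'E'
from h import *
import sys
np.set_printoptions(precision=4,suppress=True)
k=sys.argv[1]; s=r.state(); T=s["position"]; R=Rn.from_euler("xyz",s["ee_rot"]).as_matrix()
print(T,s["ee_rot"],s["contact_force"],s["grip_width"])
U={}
for n in("top","scene"):
    p,d=r.snapshot(n); cv2.imwrite(f"pics/{n}{k}.png",p); np.save(f"d_{n}{k}.npy",d)
    for t in("gauge_tip","gauge"):
        o=r.spot_point(n,t)
        if o: U[n,t]=o[0]["at"]; print(n,t,round(o[0]["score"],2),np.round(o[0]["at"],1))
    S=r.silhouettes(n,"gauge")
    if S: np.save(f"m_{n}_gauge{k}.npy",S[0]["pixels"])
for t in("gauge_tip","gauge"):
    if ("top",t) in U and ("scene",t) in U:
        (o1,d1,_),(o2,d2,_)=ray("top",[U["top",t]]),ray("scene",[U["scene",t]])
        a=np.linalg.lstsq(np.c_[d1[0],-d2[0]],o2-o1,rcond=None)[0]
        A,B=o1+a[0]*d1[0],o2+a[1]*d2[0]; X=(A+B)/2
        print(t,"world",X,"gap mm",1e3*np.linalg.norm(A-B),"in tool",R.T@(X-T))
E
python3 see.py 2; python3 - <<'E'
import cv2,numpy as np
a=cv2.imread("pics/top2.png")[110:260,150:270];b=cv2.imread("pics/scene2.png")[190:340,360:480]
cv2.imwrite("pics/c2.png",cv2.resize(np.hstack([a,b]),None,fx=3,fy=3,interpolation=cv2.INTER_CUBIC))
E
```

```text
[0.5515 0.2794 0.2526] [-3.1387 -0.003  -0.0008] [ 0.646   0.8265 -2.7501] 0.014864952187715682
top gauge_tip 0.81 [188.5 145.7]
top gauge 0.45 [210.1 212.9]
scene gauge_tip 0.55 [429.7 255.7]
scene gauge 0.82 [446.2 222.1]
gauge_tip world [0.7009 0.2838 0.2591] gap mm 1.8076652424039905 in tool [ 0.1494 -0.0045 -0.0061]
gauge world [0.5492 0.2503 0.2277] gap mm 48.72249040199905 in tool [-0.0023  0.0292  0.0247]
```

View pics/c2.png

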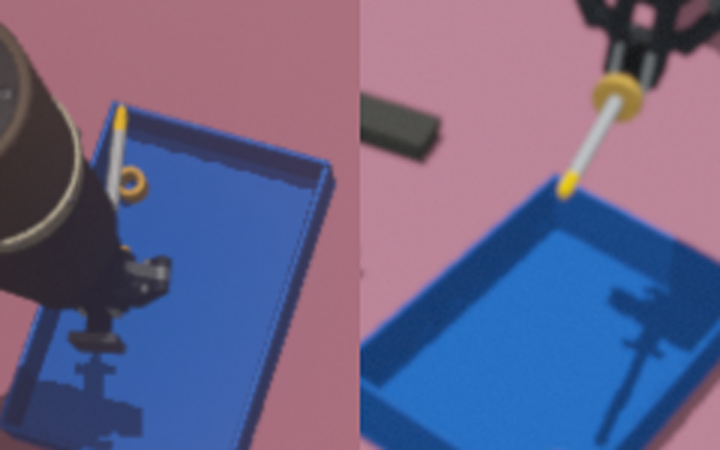

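The gauge is held. The yellow tip shows at top pixel (190.7,145) and scene pixel (427.7,256), and the rod is roughly level.

```bash
cat > rod.py <<'E'
from h import *
import sys
np.set_printoptions(precision=4,suppress=True)
k=sys.argv[1]; pos=np.array(eval(sys.argv[2])); rot=eval(sys.argv[3])
R=Rn.from_euler("xyz",rot).as_matrix(); N=[];Y=[];TP=[]
for n in("top","scene"):
    im=cv2.imread(f"pics/{n}{k}.png"); m=np.load(f"m_{n}_gauge{k}.npy"); m=cv2.dilate(m.astype(np.uint8),np.ones((5,5)))>0
    H=cv2.cvtColor(im,cv2.COLOR_BGR2HSV).astype(int); h,s,v=H[...,0],H[...,1],H[...,2]
    yel=m&(h>15)&(h<35)&(s>110)&(v>100); rod=m&(s<60)&(v>115)
    # yellow tip component: the one farthest from the collar side / largest x at rod plane
    nc,L,st,ce=cv2.connectedComponentsWithStats(yel.astype(np.uint8)); 
    c=r.get_calibration(n); tip0=pos+R@np.array([.149,0,-.012])
    q=cv2.projectPoints(tip0.reshape(1,3),cv2.Rodrigues(c["R"])[0],c["t"],c["camera_matrix"],c["dist"])[0].ravel()
    j=1+np.argmin(np.hypot(*(ce[1:]-q).T)); tm=L==j
    nr,Lr,sr,cr=cv2.connectedComponentsWithStats(rod.astype(np.uint8)); a=1+np.argmax(sr[1:,4]) 
    px=np.argwhere((Lr==a)|tm)[:,::-1].astype(float)
    o,d,_=ray(n,px); d/=np.linalg.norm(d,axis=1)[:,None]
    w,V=np.linalg.eigh(d.T@d); N.append((V[:,0],o)); 
    Y.append((ray(n,[ce[j]])[1][0],o)); print(n,"tip px",tm.sum(),ce[j],"expected",q,"rod px",sr[a,4],cr[a])
u=np.cross(N[0][0],N[1][0]); u/=np.linalg.norm(u); u*=np.sign(u@R[:,0])
A=np.c_[Y[0][0],-Y[1][0]]; t=np.linalg.lstsq(A,Y[1][1]-Y[0][1],rcond=None)[0]
P,Q=Y[0][1]+t[0]*Y[0][0],Y[1][1]+t[1]*Y[1][0]; X=(P+Q)/2
print("dir world",u,"pitchdown,yaw deg",np.degrees([-np.arcsin(u[2]),np.arctan2(u[1],u[0])]),"dir tool",R.T@u)
print("yellow mid world",X,"gap mm",1e3*np.linalg.norm(P-Q),"tool",R.T@(X-pos)); print("tip(+11mm) world",X+.011*u,"tool",R.T@(X+.011*u-pos))
E
python3 rod.py 2 "[.5515,.2794,.2526]" "[-3.1387,-.003,-.0008]"
```

```text
top tip px 26 [189.6154 149.1923] expected [189.5617 145.1156] rod px 100 [188.27 164.97]
scene tip px 39 [428.8718 250.8974] expected [427.5182 252.4456] rod px 180 [438.0167 234.9722]
dir world [0.9995 0.0045 0.0316] pitchdown,yaw deg [-1.8102  0.2574] dir tool [ 0.9996 -0.0054 -0.0286]
yellow mid world [0.6917 0.2791 0.2623] gap mm 0.5507791438737029 tool [ 0.1402  0.0002 -0.0092]
tip(+11mm) world [0.7027 0.2792 0.2626] tool [ 0.1512  0.0001 -0.0095]
```

```bash
cat > plan.py <<'E'
from h import *
import sys
np.set_printoptions(precision=4,suppress=True)
OFF=np.array([.040,0,-.0115])           # gauge origin in tool frame
M=np.array([.572,.0305,.150]); YAW=-12.1
def target(G,yaw,pitch):
    R=Rn.from_euler("xyz",[180,pitch,yaw],degrees=True).as_matrix(); return G-R@OFF,R
def guide(back):
    gx=Rn.from_euler("xyz",[0,25,YAW],degrees=True).as_matrix()[:,0]; return target(M-back*gx,YAW,25)
def rel(T,R):
    s=r.state(); P=s["position"]; C=Rn.from_euler("xyz",s["ee_rot"]).as_matrix()
    print("goal",T,"shift in goal axes",R.T@(T-P),"turn deg",np.degrees(Rn.from_matrix(C.T@R).as_rotvec()),"F",s["contact_force"],"q",s["qpos"])
E
python3 -c "
from plan import *
rel(*guide(.16))"
```

```text
goal [0.39   0.0695 0.2241] shift in goal axes [-0.0919  0.2381  0.0706] turn deg [  2.7047 -24.8373  11.8432] F [-0.1687 -0.2885 -2.327 ] q [ 0.7845  0.2546 -0.0943 -0.0001 -1.2237  0.7855]
```

>>> move_arm([
  [0, 0, 0, 0, 0, 6, 0],
  [0, 0, 0, 0, 0, 6.1, 0],
  [0, 0, 0, 0, -8, 0, 0],
  [0, 0, 0, 0, -8, 0, 0],
  [0, 0, 0, 0, -9, 0, 0],
  [0, 0, 0, 0, 0, 0, 0],
])

```text
time: 6.95
position: [0.5524, 0.2777, 0.2462]
ee_rot: [3.137, 0.442, -0.217]
contact_force: [0.0, 0.3, -2.9]
grip_width: 0.0148
grasp_force: 58.7
```

```bash
python3 -c "
from plan import *
rel(*guide(.16))"
```

```text
goal [0.39   0.0695 0.2241] shift in goal axes [-0.095   0.2376  0.0687] turn deg [ 0.0945  0.3246 -0.304 ] F [ 0.0222  0.3313 -2.9477] q [ 0.5788  0.4902  0.2981 -0.31   -1.6952  0.7866]
```

>>> move_arm([
  [-0.016, 0.04, 0.0115, 0, 0, 0, 0],
  [-0.016, 0.04, 0.0115, 0, 0, 0, 0],
  [-0.016, 0.04, 0.0115, 0, 0, 0, 0],
  [-0.016, 0.04, 0.0115, 0, 0, 0, 0],
  [-0.016, 0.04, 0.0115, 0, 0, 0, 0],
  [-0.015, 0.037, 0.011, 0, 0, 0, 0],
  [0, 0, 0, 0, 0, 0, 0],
])

```text
time: 7.82
position: [0.3867, 0.0696, 0.2289]
ee_rot: [-3.141, 0.434, -0.213]
contact_force: [0.5, 1.1, -1.5]
grip_width: 0.0148
grasp_force: 59.0
```

```bash
python3 -c "
from plan import *
rel(*guide(.16))"; python3 see.py 3; python3 - <<'E'
import cv2,numpy as np
a=cv2.imread("pics/top3.png")[150:290,240:370];b=cv2.imread("pics/scene3.png")[160:300,280:410]
cv2.imwrite("pics/c3.png",cv2.resize(np.hstack([a,b]),None,fx=3,fy=3,interpolation=cv2.INTER_CUBIC))
E
```

```text
goal [0.39   0.0695 0.2241] shift in goal axes [ 0.005  -0.0006  0.003 ] turn deg [-0.0433 -0.1608 -0.0683] F [ 0.4743  1.0543 -1.5221] q [ 0.4179  0.1667 -0.2333 -0.2506 -1.5298  0.9963]
[0.3867 0.0696 0.2289] [-3.1414  0.4335 -0.2125] [ 0.4743  1.0543 -1.5221] 0.014794354058562338
top gauge 0.62 [279.4 270.8]
scene gauge_tip 0.82 [355.1 207.5]
scene gauge 0.86 [380.8 173.5]
gauge world [0.4292 0.0656 0.2301] gap mm 4.995718468717927 in tool [ 0.038  -0.0051 -0.0189]
```

View pics/c3.png

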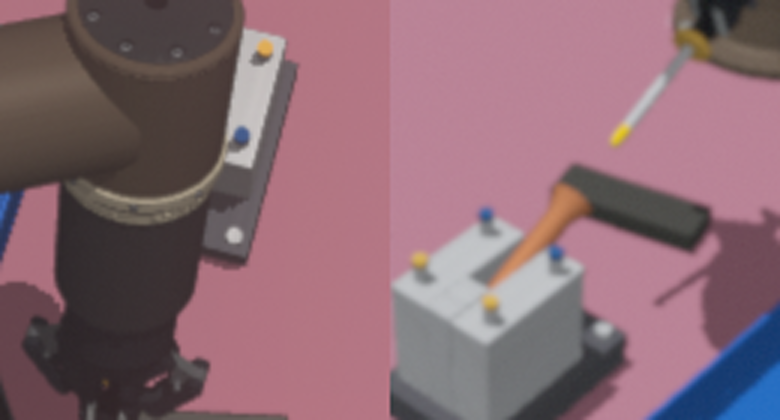

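```bash
python3 - <<'E'
from plan import *
c=r.get_calibration("scene"); pr=lambda X:cv2.projectPoints(np.array(X,float),cv2.Rodrigues(c["R"])[0],c["t"],c["camera_matrix"],c["dist"])[0].reshape(-1,2)
s=r.state(); P=s["position"]; C=Rn.from_euler("xyz",s["ee_rot"]).as_matrix()
print("gauge model origin,x60,x90,tip\n",pr([P+C@(OFF+[x,0,0]) for x in(0,.06,.09,.11)]))
gx=Rn.from_euler("xyz",[0,25,YAW],degrees=True).as_matrix()[:,0]
print("guide model 0,20,40,60,80,110\n",pr([M+gx*x for x in(0,.02,.04,.06,.08,.11)]))
im=cv2.imread("pics/scene3.png"); H=cv2.cvtColor(im,cv2.COLOR_BGR2HSV).astype(int); h,sa,v=H[...,0],H[...,1],H[...,2]
cop=(h>4)&(h<16)&(sa>90)&(v>80); g=np.zeros_like(cop); g[210:265,300:350]=cop[210:265,300:350]
def rows(m):
    for y in range(480):
        x=np.nonzero(m[y])[0]
        if len(x)>1 and y%3==0: print(y,x.min(),x.max(),x.mean())
print("copper"); rows(g)
m=np.zeros_like(cop); m[172:212,350:388]=True
print("rod"); rows(m&(((sa<60)&(v>115))|((h>15)&(h<35)&(sa>110))))
E
python3 rod.py 3 "[.3867,.0696,.2289]" "[-3.1414,.4335,-.2125]"
```

```text
gauge model origin,x60,x90,tip
 [[378.6724 175.9553]
 [365.154  193.3099]
 [358.2265 202.2007]
 [353.5461 208.2066]]
guide model 0,20,40,60,80,110
 [[340.5404 224.8182]
 [335.6938 231.0356]
 [330.7991 237.3139]
 [325.8565 243.6527]
 [320.8665 250.0514]
 [313.2936 259.7605]]
copper
222 335 340 337.5
225 334 344 339.0
228 333 346 339.5
231 332 346 339.0
234 329 338 333.5
237 327 336 331.5
240 324 333 328.5
243 322 329 325.5
246 319 325 322.0
249 317 321 319.0
252 315 317 316.0
rod
174 376 385 381.0
177 376 386 381.0
180 373 379 376.0
183 371 376 373.5
186 368 374 371.0
189 365 371 368.0
192 363 369 366.0
195 360 367 363.5
198 358 364 361.0
201 359 362 360.5
204 355 359 357.0
207 354 356 355.0Traceback (most recent call last):
  File "rod.py", line 14, in <module>
    j=1+np.argmin(np.hypot(*(ce[1:]-q).T)); tm=L==j
        ~~~~~~~~~^^^^^^^^^^^^^^^^^^^^^^^^^
    return _wrapfunc(a, 'argmin', axis=axis, out=out, **kwds)
    return bound(*args, **kwds)
ValueError: attempt to get argmin of an empty sequence
```

>>> move_arm([
  [0.005, -0.0006, 0.003, 0, 0, 0, 0],
  [0.02, 0, 0, 0, 0, 0, 0],
  [0.015, 0, 0, 0, 0, 0, 0],
  [0, 0, 0, 0, 0, 0, 0],
  [0, 0, 0, 0, 0, 0, 0],
])

```text
time: 8.85
position: [0.4228, 0.0644, 0.2084]
ee_rot: [3.141, 0.437, -0.213]
contact_force: [0.1, -0.3, -1.6]
grip_width: 0.0147
grasp_force: 59.0
```

```bash
python3 -c "
from plan import *
rel(*guide(.11))"; python3 see.py 4
```

```text
goal [0.4343 0.06   0.203 ] shift in goal axes [ 0.0133  0.0019 -0.0002] turn deg [-0.0043  0.0508 -0.075 ] F [ 0.106  -0.3112 -1.5594] q [ 0.3821  0.2446 -0.1886 -0.2395 -1.5091  1.0361]
[0.4228 0.0644 0.2084] [ 3.1411  0.4372 -0.2126] [ 0.106  -0.3112 -1.5594] 0.014720154627806441
scene gauge_tip 0.73 [344.3 222.8]
scene gauge 0.87 [370.1 184.3]
```

>>> move_arm([
  [0.008, 0.002, 0, 0, 0, 0, 0],
  [0.01, 0, 0, 0, 0, 0, 0],
  [0.01, 0, 0, 0, 0, 0, 0],
  [0, 0, 0, 0, 0, 0, 0],
])

```text
time: 9.75
position: [0.4477, 0.057, 0.196]
ee_rot: [3.141, 0.438, -0.213]
contact_force: [-0.5, 0.5, -2.8]
grip_width: 0.0147
grasp_force: 59.0
```

```bash
python3 -c "
from plan import *
rel(*guide(.095))"; python3 see.py 5; python3 - <<'E'
import cv2,numpy as np
a=cv2.imread("pics/top5.png")[180:280,260:340];b=cv2.imread("pics/scene5.png")[170:270,305:385]
cv2.imwrite("pics/c5.png",cv2.resize(np.hstack([a,b]),None,fx=5,fy=5,interpolation=cv2.INTER_CUBIC))
E
```

```text
goal [0.4476 0.0572 0.1966] shift in goal axes [-0.0003 -0.0001 -0.0005] turn deg [ 0.0101  0.0716 -0.092 ] F [-0.526   0.5231 -2.8078] q [ 0.3547  0.294  -0.1546 -0.2296 -1.5003  1.0636]
[0.4477 0.057  0.196 ] [ 3.1407  0.4376 -0.213 ] [-0.526   0.5231 -2.8078] 0.014666559761360873
top gauge 0.77 [290.  245.9]
scene gauge_tip 0.89 [336.7 231.7]
scene gauge 0.61 [363.3 193.2]
gauge world [0.4914 0.0472 0.201 ] gap mm 6.285651069272352 in tool [ 0.0385  0.0004 -0.0235]
```

View pics/c5.png

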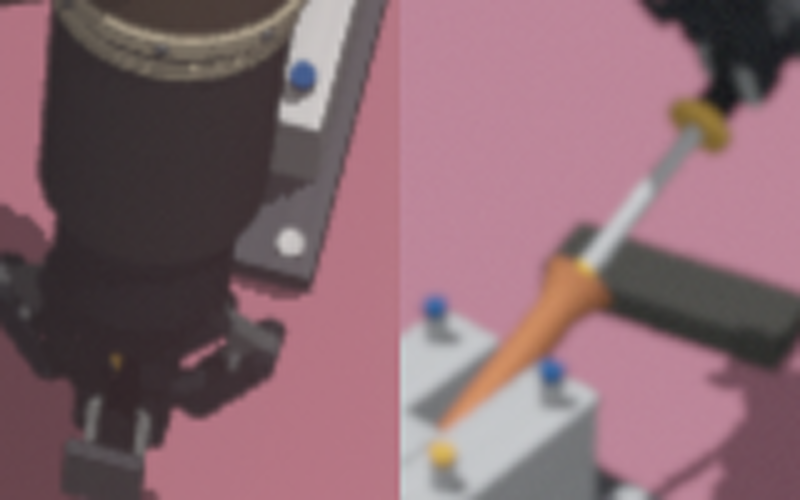

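The tip has entered the flare: in the right crop the yellow has gone behind the rim at (590,265), centred, with no contact force. Advancing while I watch the force.

>>> move_arm([
  [0.006, 0, 0, 0, 0, 0, 0],
  [0.006, 0, 0, 0, 0, 0, 0],
  [0.006, 0, 0, 0, 0, 0, 0],
  [0.002, 0, 0, 0, 0, 0, 0],
  [0, 0, 0, 0, 0, 0, 0],
])

```text
time: 10.78
position: [0.4652, 0.0534, 0.1883]
ee_rot: [3.142, 0.436, -0.212]
contact_force: [-0.2, 0.7, -2.4]
grip_width: 0.0145
grasp_force: 59.0
```

```bash
python3 -c "
from plan import *
rel(*guide(.075))"
```

```text
goal [0.4653 0.0534 0.1882] shift in goal axes [0.0002 0.     0.    ] turn deg [-0.0195 -0.0023 -0.0494] F [-0.2026  0.661  -2.4103] q [ 0.3392  0.3268 -0.1282 -0.2238 -1.4958  1.0794]
```

>>> move_arm([
  [0.007, 0, 0, 0, 0, 0, 0],
  [0.007, 0, 0, 0, 0, 0, 0],
  [0.007, 0, 0, 0, 0, 0, 0],
  [0.007, 0, 0, 0, 0, 0, 0],
  [0, 0, 0, 0, 0, 0, 0],
])

```text
time: 11.4
position: [0.4903, 0.048, 0.1761]
ee_rot: [3.141, 0.436, -0.212]
contact_force: [-0.3, 0.9, -1.9]
grip_width: 0.0147
grasp_force: 59.1
```

```bash
python3 -c "
from plan import *
rel(*guide(.047))"
```

```text
goal [0.4902 0.048  0.1763] shift in goal axes [-0.0002 -0.     -0.0001] turn deg [-0.0166  0.0055 -0.0579] F [-0.2504  0.9096 -1.8897] q [ 0.3178  0.3754 -0.0882 -0.2159 -1.4917  1.0999]
```

>>> move_arm([
  [0.007, 0, 0, 0, 0, 0, 0],
  [0.007, 0, 0, 0, 0, 0, 0],
  [0.007, 0, 0, 0, 0, 0, 0],
  [0.007, 0, 0, 0, 0, 0, 0],
  [0.007, 0, 0, 0, 0, 0, 0],
  [0, 0, 0, 0, 0, 0, 0],
])

```text
time: 12.15
position: [0.5213, 0.0413, 0.1614]
ee_rot: [3.141, 0.436, -0.212]
contact_force: [0.9, -0.4, -1.9]
grip_width: 0.015
grasp_force: 59.1
```

```bash
python3 -c "
from plan import *
rel(*guide(.012))"
```

```text
goal [0.5212 0.0414 0.1616] shift in goal axes [-0.0002 -0.     -0.0001] turn deg [-0.0147 -0.0011 -0.0545] F [ 0.948  -0.3811 -1.8513] q [ 0.2937  0.4346 -0.0348 -0.2068 -1.4906  1.1223]
```

Now small steps to the stop.

>>> move_arm([
  [0.004, 0, 0, 0, 0, 0, 0],
  [0.004, 0, 0, 0, 0, 0, 0],
  [0.001, 0, 0, 0, 0, 0, 0],
  [0, 0, 0, 0, 0, 0, 0],
])

```text
time: 12.65
position: [0.5288, 0.0397, 0.158]
ee_rot: [-3.142, 0.436, -0.212]
contact_force: [0.5, -0.4, -2.8]
grip_width: 0.0146
grasp_force: 59.0
```

>>> move_arm([
  [0.001, 0, 0, 0, 0, 0, 0],
  [0.001, 0, 0, 0, 0, 0, 0],
  [0, 0, 0, 0, 0, 0, 0],
])

```text
time: 13.02
position: [0.5305, 0.0393, 0.1572]
ee_rot: [3.142, 0.436, -0.212]
contact_force: [1.2, 0.8, -1.7]
grip_width: 0.0145
grasp_force: 59.0
```

>>> move_arm([
  [0.001, 0, 0, 0, 0, 0, 0],
  [0.001, 0, 0, 0, 0, 0, 0],
  [0, 0, 0, 0, 0, 0, 0],
])

```text
time: 13.4
position: [0.5324, 0.039, 0.1563]
ee_rot: [-3.142, 0.436, -0.212]
contact_force: [0.2, 0.0, -1.7]
grip_width: 0.015
grasp_force: 59.0
```

>>> move_arm([
  [0.001, 0, 0, 0, 0, 0, 0],
  [0.0005, 0, 0, 0, 0, 0, 0],
  [0, 0, 0, 0, 0, 0, 0],
])

```text
time: 13.78
position: [0.5336, 0.0387, 0.1557]
ee_rot: [3.142, 0.436, -0.212]
contact_force: [-0.2, -0.6, -2.1]
grip_width: 0.0148
grasp_force: 59.0
```

>>> move_arm([
  [0.001, 0, 0, 0, 0, 0, 0],
  [0.0005, 0, 0, 0, 0, 0, 0],
  [0, 0, 0, 0, 0, 0, 0],
])

```text
time: 14.15
position: [0.5341, 0.0385, 0.1554]
ee_rot: [3.141, 0.438, -0.212]
contact_force: [-5.2, 1.3, 3.4]
grip_width: 0.0144
grasp_force: 59.3
```

>>> move_arm([
  [0.001, 0, 0, 0, 0, 0, 0],
  [0.0005, 0, 0, 0, 0, 0, 0],
  [0, 0, 0, 0, 0, 0, 0],
])

```text
time: 14.52
position: [0.5341, 0.0384, 0.1553]
ee_rot: [3.141, 0.441, -0.211]
contact_force: [-9.3, 4.2, 7.8]
grip_width: 0.0147
grasp_force: 59.6
```

>>> move_arm([
  [0.001, 0, 0, 0, 0, 0, 0],
  [0, 0, 0, 0, 0, 0, 0],
])

```text
time: 14.78
position: [0.534, 0.0384, 0.1553]
ee_rot: [3.141, 0.442, -0.211]
contact_force: [-12.9, 4.1, 10.6]
grip_width: 0.0144
grasp_force: 59.9
```

```bash
python3 see.py 6; python3 - <<'E'
import cv2,numpy as np
b=cv2.imread("pics/scene6.png")[170:270,295:395]
cv2.imwrite("pics/c6.png",cv2.resize(b,None,fx=6,fy=6,interpolation=cv2.INTER_CUBIC))
E
```

```text
[0.534  0.0384 0.1553] [ 3.1411  0.4423 -0.211 ] [-12.9171   4.0624  10.602 ] 0.014374686246555805
top gauge 0.53 [299.4 212.5]
scene gauge 0.51 [340.9 224. ]
gauge world [0.5806 0.0315 0.1593] gap mm 7.29294190448485 in tool [ 0.0407 -0.003  -0.0237]
```

View pics/c6.png

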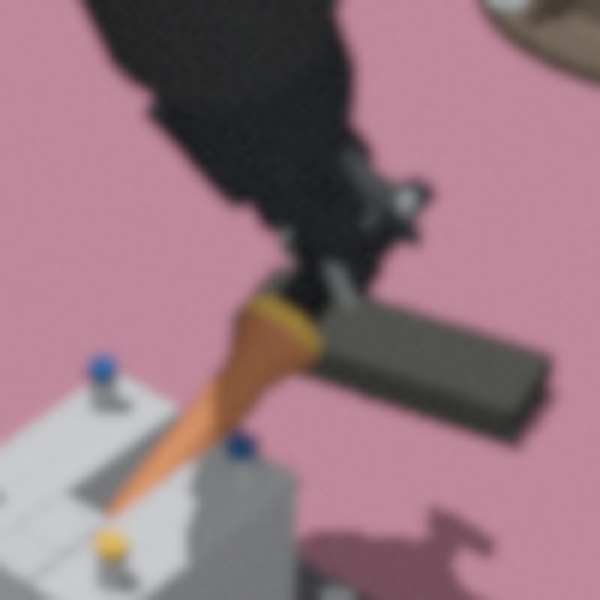

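The brass collar sits flush on the tube's rim at crop (285,320), pushing at about 17 N, so it is fully in. Drawing it out.

>>> move_arm([
  [-0.005, 0, 0, 0, 0, 0, 0],
  [-0.008, 0, 0, 0, 0, 0, 0],
  [-0.01, 0, 0, 0, 0, 0, 0],
  [-0.012, 0, 0, 0, 0, 0, 0],
  [0, 0, 0, 0, 0, 0, 0],
])

```text
time: 15.8
position: [0.5055, 0.0447, 0.1696]
ee_rot: [-3.141, 0.436, -0.211]
contact_force: [1.2, 0.3, -2.6]
grip_width: 0.0148
grasp_force: 59.0
```

```bash
python3 -c "
from plan import *
rel(*guide(.030))"
```

```text
goal [0.5052 0.0448 0.1692] shift in goal axes [-0.0001 -0.      0.0006] turn deg [-0.0321 -0.0468 -0.0071] F [ 1.1754  0.2599 -2.6289] q [ 0.3057  0.4034 -0.0621 -0.2112 -1.4912  1.1118]
```

>>> move_arm([
  [-0.012, 0, 0, 0, 0, 0, 0],
  [-0.012, 0, 0, 0, 0, 0, 0],
  [-0.012, 0, 0, 0, 0, 0, 0],
  [-0.012, 0, 0, 0, 0, 0, 0],
  [-0.012, 0, 0, 0, 0, 0, 0],
  [0, 0, 0, 0, 0, 0, 0],
])

```text
time: 16.55
position: [0.4524, 0.0562, 0.1949]
ee_rot: [-3.141, 0.436, -0.211]
contact_force: [0.5, 0.3, -1.6]
grip_width: 0.0146
grasp_force: 59.0
```

>>> move_arm([
  [-0.012, 0, 0, 0, 0, 0, 0],
  [-0.012, 0, 0, 0, 0, 0, 0],
  [-0.012, 0, 0, 0, 0, 0, 0],
  [-0.012, 0, 0, 0, 0, 0, 0],
  [-0.012, 0, 0, 0, 0, 0, 0],
  [0, 0, 0, 0, 0, 0, 0],
])

```text
time: 17.3
position: [0.3994, 0.0677, 0.2202]
ee_rot: [-3.141, 0.435, -0.211]
contact_force: [0.6, -0.4, -1.6]
grip_width: 0.0147
grasp_force: 59.0
```

```bash
python3 -c "
from plan import *
rel(*guide(.150))
# reader plan
g=(np.array([.5855,-.2649])+[.5815,-.2553]+[.5747,-.2636])/3; print(g)
for n in('top','scene'):
    m=np.load(f'm_{n}_reader.npy'); d=np.load(f'd_{n}.npy'); c=cloud(n,m,d); q=c[(c[:,2]>.064)&(c[:,2]<.076)]; print(n,len(q),*rect(q))
    im=cv2.imread(f'pics/{n}0.png'); H=cv2.cvtColor(im,cv2.COLOR_BGR2HSV).astype(int)
    gm=cv2.dilate(m.astype(np.uint8),np.ones((5,5)))>0; gr=gm&(H[...,0]>40)&(H[...,0]<90)&(H[...,1]>90)
    nc,L,st,ce=cv2.connectedComponentsWithStats(gr.astype(np.uint8)); j=1+np.argmax(st[1:,4]); v,u=np.nonzero(L==j); P=atz(n,np.c_[u,v],.078); print('glass',st[j,4],ce[j],P.mean(0),np.ptp(P,0))
"
```

```text
goal [0.3989 0.0676 0.2199] shift in goal axes [-0.0003  0.0002  0.0005] turn deg [-0.0468 -0.0672  0.0135] F [ 0.63   -0.4324 -1.5566] q [ 0.4043  0.1957 -0.2202 -0.2469 -1.5188  1.0139]
[ 0.5806 -0.2613]
top 1338 [ 576.1 -264.5] [110.4 110.7] 70.54
glass 2 [406.5 205. ] [ 0.6343 -0.2364  0.078 ] [0.0001 0.0025 0.    ]
scene 758 [ 580.8 -260.9] [115.6 112.5] 69.54
glass 173 [244.0231 215.8728] [ 0.5822 -0.2598  0.078 ] [0.052  0.0506 0.    ]
```

```bash
cat >> plan.py <<'E'
def reader(h,yaw=-24,g=(.580,-.262)):
    R=Rn.from_euler("xyz",[180,0,yaw],degrees=True).as_matrix(); return np.array([*g,.078+h])-R@(OFF+[.11,0,0]),R
E
python3 -c "
from plan import *
T,_=reader(.15); print(T); _,R=guide(.1); rel(T,R)"
```

```text
[ 0.443  -0.201   0.2165]
goal [ 0.443  -0.201   0.2165] shift in goal axes [ 0.0912  0.2535 -0.0384] turn deg [-0.0468 -0.0672  0.0135] F [ 0.63   -0.4324 -1.5566] q [ 0.4043  0.1957 -0.2202 -0.2469 -1.5188  1.0139]
```

>>> move_arm([
  [0.013, 0.036, -0.0055, 0, 0, 0, 0],
  [0.013, 0.036, -0.0055, 0, 0, 0, 0],
  [0.013, 0.036, -0.0055, 0, 0, 0, 0],
  [0.013, 0.036, -0.0055, 0, 0, 0, 0],
  [0.013, 0.036, -0.0055, 0, 0, 0, 0],
  [0.013, 0.036, -0.0055, 0, 0, 0, 0],
  [0.013, 0.037, -0.0055, 0, 0, 0, 0],
  [0, 0, 0, 0, 8, 0, 0],
  [0, 0, 0, 0, 8, 0, 0],
  [0, 0, 0, 0, 9, 0, 0],
  [0, 0, 0, 0, 0, 6, 0],
  [0, 0, 0, 0, 0, 6, 0],
])

```text
time: 18.8
position: [0.4425, -0.2006, 0.2164]
ee_rot: [-3.141, -0.001, -0.425]
contact_force: [0.5, -0.3, -2.2]
grip_width: 0.0151
grasp_force: 59.1
```

>>> move_arm([
  [0, 0, 0, 0, 0, 0, 0],
  [0, 0, 0, 0, 0, 0, 0],
])

```text
time: 19.05
position: [0.4431, -0.2007, 0.2157]
ee_rot: [3.141, 0.001, -0.419]
contact_force: [0.4, 0.2, -2.1]
grip_width: 0.0151
grasp_force: 59.1
```

```bash
python3 -c "
from plan import *
rel(*reader(.08))"; python3 see.py 7;  python3 - <<'E'
import subprocess
from h import *
s=r.state(); print(subprocess.run(["python3","rod.py","7",str(s["position"].tolist()),str(s["ee_rot"].tolist())],capture_output=True,text=True))
E
```

```text
goal [ 0.443  -0.201   0.1465] shift in goal axes [-0.      0.0004  0.0692] turn deg [ 0.0106  0.0342 -0.019 ] F [ 0.4172  0.2293 -2.0728] q [-0.02    0.0569 -0.4142 -0.0001 -1.1004  1.1716]
[ 0.4431 -0.2007  0.2157] [ 3.1414  0.0006 -0.4192] [ 0.4172  0.2293 -2.0728] 0.015124353256184496
top gauge_tip 0.29 [501.9 249.5]
scene gauge_tip 0.78 [238.  168.9]
scene gauge 0.71 [275.4 154.2]
gauge_tip world [ 0.4879 -0.4042  0.1545] gap mm 103.92887123742257 in tool [0.1238 0.1677 0.0612]
```

>>> move_arm([
  [0, 0, 0.03, 0, 0, 0, 0],
  [0, 0, 0.03, 0, 0, 0, 0],
  [0, 0, 0.025, 0, 0, 0, 0],
  [0, 0, 0.014, 0, 0, 0, 0],
  [0, 0, 0, 0, 0, 0, 0],
  [0, 0, 0, 0, 0, 0, 0],
])

```text
time: 20.2
position: [0.4439, -0.2008, 0.1179]
ee_rot: [-3.141, -0.001, -0.421]
contact_force: [-0.6, -0.1, -1.5]
grip_width: 0.0148
grasp_force: 59.2
```

```bash
python3 -c "
from plan import *
rel(*reader(.03))"; python3 see.py 8;  python3 - <<'E'
from plan import *
a=cv2.imread("pics/top8.png")[160:290,360:490];b=cv2.imread("pics/scene8.png")[140:270,205:335]
cv2.imwrite("pics/c8.png",cv2.resize(np.hstack([a,b]),None,fx=3,fy=3,interpolation=cv2.INTER_CUBIC))
s=r.state(); P=s["position"]; C=Rn.from_euler("xyz",s["ee_rot"]).as_matrix()
for n in("top","scene"):
    c=r.get_calibration(n); print(n,cv2.projectPoints(np.array([P+C@(OFF+[x,0,0]) for x in(0,.04,.06,.09,.11)]+[np.array([.58,-.262,.078])]),cv2.Rodrigues(c["R"])[0],c["t"],c["camera_matrix"],c["dist"])[0].reshape(-1,2))
im=cv2.imread("pics/scene8.png"); H=cv2.cvtColor(im,cv2.COLOR_BGR2HSV).astype(int); h,sa,v=H[...,0],H[...,1],H[...,2]
m=cv2.dilate(np.load("m_scene_gauge8.npy").astype(np.uint8),np.ones((3,3)))>0
for x in range(220,300,4):
    y=np.nonzero(m[:,x])[0]
    if len(y): print(x,y.min(),y.max(),im[int(y.mean()),x])
E
```

```text
goal [ 0.443  -0.201   0.0965] shift in goal axes [-0.0008  0.0005  0.0214] turn deg [-0.0114 -0.0782 -0.1215] F [-0.5726 -0.0943 -1.5336] q [-0.0199  0.159  -0.5497  0.0005 -0.8608  1.1694]
[ 0.4439 -0.2008  0.1179] [-3.1414 -0.0014 -0.421 ] [-0.5726 -0.0943 -1.5336] 0.01482494279110544
scene gauge_tip 0.71 [244.5 202.4]
scene gauge 0.78 [277.  185.4]
top [[400.9331 261.9226]
 [407.9492 247.1216]
 [411.4219 239.7836]
 [416.5864 228.856 ]
 [419.9995 221.6245]
 [416.538  226.4942]]
scene [[276.5205 186.5691]
 [264.2632 191.3469]
 [258.0086 193.7899]
 [248.4672 197.5235]
 [241.9991 200.0591]
 [243.8656 215.2029]]
244 196 200 [ 94 182 215]
248 195 200 [ 85 183 211]
252 193 198 [184 179 184]
256 191 197 [179 175 177]
260 190 195 [182 177 183]
264 188 194 [177 172 175]
268 186 192 [181 177 182]
272 183 191 [181 176 185]
276 179 191 [149 161 171]
280 179 192 [ 72 147 180]
284 178 189 [40 37 37]
288 179 186 [98 96 94]
296 176 184 [26 24 24]
```

View pics/c8.png

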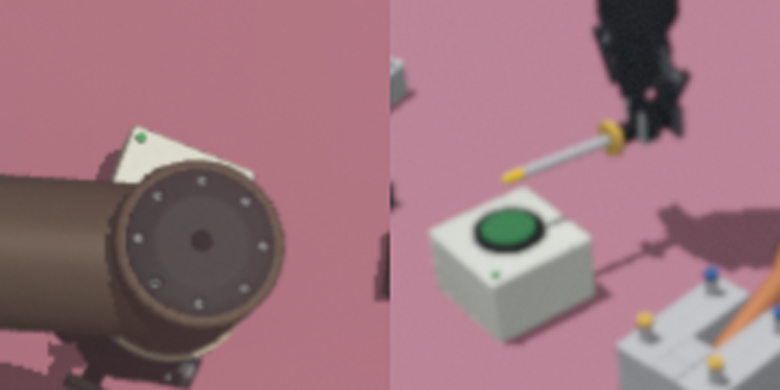

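The gauge is level and held. The tip, at scene pixel (243,200), lies over the glass at (244,216), and it agrees with the model to within 1 px. Final descent.

>>> move_arm([
  [0.0005, 0.0005, 0.008, 0, 0, 0, 0],
  [0, 0, 0.008, 0, 0, 0, 0],
  [0, 0, 0.0055, 0, 0, 0, 0],
  [0, 0, 0, 0, 0, 0, 0],
  [0, 0, 0, 0, 0, 0, 0],
  [0, 0, 0, 0, 0, 0, 0],
])

```text
time: 21.35
position: [0.4436, -0.2014, 0.0957]
ee_rot: [-3.141, -0.0, -0.421]
contact_force: [-0.4, 0.1, -1.5]
grip_width: 0.0145
grasp_force: 59.2
```

```bash
python3 -c "
from plan import *
rel(*reader(.03))"; python3 see.py 9;  python3 - <<'E'
from plan import *
a=cv2.imread("pics/top9.png");b=cv2.imread("pics/scene9.png")[150:300,200:330]
b=cv2.resize(b,None,fx=2.6,fy=2.6); a=a[60:450,0:400]
cv2.imwrite("pics/c9.png",np.hstack([a,b]))
E
```

```text
goal [ 0.443  -0.201   0.0965] shift in goal axes [-0.0007 -0.0001 -0.0008] turn deg [-0.0073 -0.0275 -0.1402] F [-0.4114  0.0607 -1.5003] q [-0.0214  0.1887 -0.5753  0.0001 -0.8063  1.1708]
[ 0.4436 -0.2014  0.0957] [-3.1415 -0.0005 -0.4213] [-0.4114  0.0607 -1.5003] 0.014517022840178886
top gauge_tip 0.44 [119.2 234. ]
scene gauge_tip 0.56 [243.7 207.3]
scene gauge 0.64 [277.4 193.1]
gauge_tip world [0.6541 0.1687 0.3802] gap mm 559.578109523796 in tool [ 0.0409 -0.4238 -0.2844]
```

View pics/c9.png

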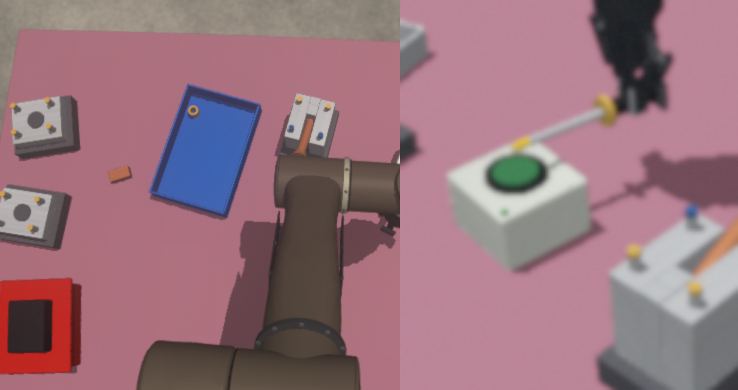

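The tip, at crop (515,145), is above the glass centred at (516,172). The bush and the copper bar are undisturbed, nothing touches the reader and the arm is still.

```bash
python3 -c "
from workcell import r
print(r.job_done())"
```

```text
the job is handed in; nothing more can be done
None
```

The gauge was lifted from the tote, slid into the guide tube until the collar stopped flush, and drawn fully out. It is now held level with its tip about 30 mm above the middle of the reader glass, and the job was handed in at about 22 s with no judging result shown.

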